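# Spread the spring clip with the pliers and hold it over the axle groove

## Robot

A 6-joint arm with a two-finger parallel gripper is mounted at the origin on the work surface. World frame = base frame: x ahead of the robot, y to its left, z up, the work surface at z = 0. Lengths are in m, angles in rad, forces in N, time in s.
With the tool pointing down it reaches from about 0.375 to 0.825 m from the base axis. Payload 5.5 kg.
Tool frame: the origin (TCP) lies at the very end of the fingers, on their centre line; the grasp point (between the pads) lies manip.hold_point_z behind it (manip.hold_point_z is the distance from the TCP to the grasp point, in m); z points along the fingers, y is the direction in which the jaws open and shut (so a half turn about z gives the same grasp; the last joint's range is limited). The gripper opens to 85 mm and grips with 20 to 120 N. Pads are 22 mm wide; open, the fingers measure 114 mm over their backs; the gripper's body (76 mm by 85 mm) begins 54 mm behind the grasp point. The pads swing forward as they close: fully open they stand 13 mm farther back than shut.
Start: joints at [-1.331, 0.314, -0.047, 1.21, 0, 1.571], TCP at [0.143, -0.583, 0.231] pointing down, gripper open.
Joint ranges: [-2.67, 2.67], [-0.69, 1.73], [-1.03, 1.25], [-2.08, 2.16], [-1.42, 1.45], [-3.14, 3.14]. Speed limits (rad/s): [2.39, 2.39, 3.01, 3.14, 3.14, 3.14].

## Interface

Orientations are given as a rotation vector (axis times angle).
In Python, from workcell import manip gives the robot as it stands. The module is installed in compiled form; this text tells all that it offers.
- The arm moves only by the tool servo_tool, never from a script. Its arguments are lists of equal length, an entry for each row: "travel": the shift along the tool's x, y, z in mm, a list of three; "dr": the turn, a rotation vector about the tool's x, y, z in rad, a list of three. In form: {"travel": [[x, y, z], ...], "dr": [[wx, wy, wz], ...]}. A call has 1 to 20 rows; each row is the pose to reach, as a shift and turn from the pose measured when the call began, along the tool's axes at that moment; what a row does not reach only later rows make up. A row lasts 1/12 s, in which the tool goes at most 41.7 mm and 7.16 degrees, less where a joint would pass 70% of its speed; a pose out of reach is approached as far as the arm can. A call with a gripper value outside its range is refused whole. "claw" is the opening, from 0 (shut) to 1 (fully open), set as the call begins (left out, the last holds). The fingers move at their own pace and stop on an object; "squeeze" is the grip in N (left out, the last holds). Time passes only in rows, so rows that repeat a pose let the fingers close. It gives the time, the measured TCP pose, the force and the opening at its end, in the units of the state.
- manip.sense(): the state, without advancing time (a new reading comes with each control period).
- manip.capture(name): name is "scene" or "top" or "wrist"; returns the picture (400x640x3 uint8, red, green, blue); there is no depth.
- manip.get_calibration(name): a dict with "vertical_fov" (degrees; the focal length in pixels is half the picture's height over the tangent of half this angle, whatever the lens; pixels are square), "cx", "cy" (the principal point, pixels), "distortion" ([k1, k2, p1, p2, k3] as OpenCV has them; the pictures are not rectified), "R" (3x3) and "t" (3): a world point X has camera coordinates R X + t. Camera axes: x right, y down, z forward; pixel columns grow to the right and rows downward; lengths in m; the calibration is good to about 2 mm. A picture is of the moment at which its call begins: read the wrist's pose just before it. get_calibration takes no time and is no camera call; for the wrist camera it gives the pose at the moment of the call.
- manip.sign_off(): hands the job in, once; it reports no verdict.
The state is a dict: "time_s": time; "joint_positions": joint angles; "joint_velocities": joint speeds; "effort": joint torques, N m; "tcp_pos": TCP position; "orientation": TCP orientation; "wrist_force": force on the tool from outside, world axes, zero at the start; "wrist_torque": the same for the moment, N m; "gripper_width": finger opening in m.
Only numpy, scipy, OpenCV 4.12 (cv2) and the standard library are available. Lean on these libraries where they do the work, as an engineer would, in place of code of your own. Each camera call takes 0.05 s, during which the arm holds its last target.

## Task

The spring clip lies freshly formed in the open die with the clip pliers standing over it, their tips already in its ears. Squeeze the plier handles together to spread the clip, lift it straight up out of the die with the pliers, and slide it over the thick head of the grooved cart-axle stub (not the hub with the thin plain pin) down to the washer face, level with the groove. Finish there while still holding the pliers squeezed, so that the clip stays spread around the groove; do not let go, and leave the other things on the bench where they are.

Things in the scene. Friction and masses are not known exactly. Their poses are not given: they have to be found in the camera images.
- die: Dark steel forming die, fixed, 124 x 104 mm, with an open pocket (rim 28 mm high). Origin: on the bench, on the axis of its round core (radius 13.5, top 36 mm up). The clip lies 24 mm up on a step round the core. At x = -34 mm in its frame a square post (9 x 8 mm, top 114 mm up) stands between the tips and carries the pliers: clip and pliers must rise straight up about 100 mm to clear it.
- clip: Bright steel open snap ring, 5 mm thick, 57 mm across, two notched ears at its -x side. Origin: on its axis at the underside. Inner radius 22.5 mm; two inner lugs reach in to radius 17 when relaxed, 23 when spread. The plier tips grip the ears above and below and carry the spread clip, which may sag or shift a few mm on them; its axis then lies about 33 mm in front (pliers' +x) of the pliers.
- clip_l (a joint): Opening angle of the clip's left arm (rad): 0 relaxed, 0.25 to 0.27 when the handles are squeezed to their stop; above about 0.12 the lugs clear the head of the stub.
- clip_r (a joint): The same for the clip's right arm; both arms open equally.
- pliers: Upright spreading pliers, steel with two black handles on top, standing loosely on the die's post; squeezing the handles spreads the tips. Origin: midway between the tips, level with the clip's underside. z up along the tool, y the line along which handles and tips move, x towards the ring's axis. Pivot block 56 to 95 mm above the origin, 44 mm wide (y), 18 mm thick. About 190 g.
- handles (a point): Grip point midway between the handles, 130 mm above the pliers' origin. Handles: 102 to 154 mm above the origin, 14 mm wide (x); outer faces here 61 mm apart relaxed (70 at the top end), about 41 mm and parallel when squeezed to the built-in stop, which takes about 14 N; harder squeezing spreads no further. They spring open if let go.
- pliers_l (a joint): Angle of the left plier half (rad): 0 relaxed, 0.20 to 0.22 squeezed to the stop.
- stub: Fixed cart-axle hub: base plate 96 mm square, round hub (radius 36) up to 36 mm, steel washer (radius 32) with its face 48 mm above the bench, and a vertical stub: groove of radius 15 from 48 to 57 mm, then a thick head of radius 19 up to 73 mm, chamfered on top. Origin: on the bench, on the stub's axis.
- groove (a point): Point on the stub's axis at the washer face, 48 mm above the bench: the lower edge of the groove. The clip's underside belongs at this height (9 mm groove, 5 mm clip).
- plain_hub: Another fixed hub with the same base, hub and washer, but only a thin plain pin (radius 10 mm, top 70 mm above the bench) without groove: not for this clip. Origin: on the bench, on its axis.
- mallet: Loose mallet lying on the bench, to be left alone.
- awl: Loose awl with wooden handle, to be left alone.
- wax_tin: Loose low round tin, 72 mm wide, 45 mm high, to be left alone.
- harness_ring: Loose plain closed brass ring 40 mm across, to be left alone.
- spacer: Loose steel spacer sleeve 36 mm across, 12 mm high, to be left alone.
- rivet_cup: Loose dark metal cup 72 mm wide, 55 mm high, to be left alone.
- pine_block: Loose pine block 110 x 60 x 28 mm, to be left alone.
Things that resemble listed ones, but are neither listed nor needed, are in the scene too. Of the things that look like the pliers, the smallest one is meant. What is shaped like the stub but blue or purple is not meant.

How it is judged:
By the outcome, as a careful person would: the job done as asked, in the order asked, and still so for the second after the job is handed in, while the arm keeps its last pose, push and grip.
It also fails if it takes over 45 s, if anything falls off the work surface, if the arm or the gripper's body presses on something with over 40 N, if the wrist force passes 120 N, or if a joint passes its speed limit or range.

## Working session

There is one attempt and no reset: what is moved stays moved. The work goes in short steps, Python scripts to look and compute and a tool call to move; the robot and the scene stay as the last step left them, time stands still between calls to the robot, and variables do not carry over. Pictures are saved under pics/ and viewed, and the job is handed in when it is done.

Besides the shell and the picture viewer there is one more tool, called after "Emit:" as name(argument=value, ...) on one line, values as JSON. servo_tool: Moves the arm, as the interface text tells. Its arguments: {"type":"object","properties":{"travel":{"type":"array"},"dr":{"type":"array"},"claw":{"type":"number"},"squeeze":{"type":"number"}},"required":["travel","dr"]}

```bash
mkdir -p pics; cat > h.py <<'E'
import numpy as np, cv2
from workcell import manip
from scipy.spatial.transform import Rotation as Ro
def K(c):
    f=200/np.tan(np.radians(c["vertical_fov"])/2)
    return np.array([[f,0,c["cx"]],[0,f,c["cy"]],[0,0,1]])
def ray(c,px):
    n=cv2.undistortPoints(np.array([[px]],float),K(c),np.array(c["distortion"],float))[0,0]
    R=np.array(c["R"]);t=np.array(c["t"])
    return -R.T@t, R.T@np.array([n[0],n[1],1.])
def onz(c,px,z):
    o,d=ray(c,px); return o+d*(z-o[2])/d[2]
def proj(c,X):
    R=np.array(c["R"]);t=np.array(c["t"])
    return cv2.projectPoints(np.array(X,float).reshape(-1,3),cv2.Rodrigues(R)[0],t,K(c),np.array(c["distortion"],float))[0].reshape(-1,2)
def tri(cs,ps):
    A=np.zeros((3,3));b=np.zeros(3)
    for c,p in zip(cs,ps):
        o,d=ray(c,p);d/=np.linalg.norm(d);M=np.eye(3)-np.outer(d,d);A+=M;b+=M@o
    return np.linalg.solve(A,b)
def save(n,im): cv2.imwrite("pics/"+n+".png",im[...,::-1])
E
python3 - <<'E'
from h import *
print(manip.sense(), manip.hold_point_z)
for n in ("scene","top","wrist"):
    c=manip.get_calibration(n); print(n,c)
    im=manip.capture(n); np.save("pics/"+n+"0.npy",im); save(n+"0",im)
E
```

```text
{'time_s': 0.0, 'joint_positions': array([-1.33098637e+00,  3.14222365e-01, -4.80741735e-02,  1.21020336e+00,
       -1.21776215e-06,  1.57082873e+00]), 'joint_velocities': array([ 0.00025148, -0.00066229,  0.00021542, -0.00013242,  0.00059669,
       -0.00059868]), 'effort': array([ 1.63253106e-03, -5.39597619e+01,  3.39743185e+01,  1.93603314e-02,
        1.76212789e-04,  2.18475392e-06]), 'tcp_pos': array([ 0.14237309, -0.58226829,  0.23043891]), 'orientation': array([-3.11736305e+00, -3.75537826e-01,  3.21862711e-04]), 'wrist_force': array([ 0.32377384,  1.23160883, -0.12852782]), 'wrist_torque': array([-0.0536533 ,  0.03269252, -0.01769771]), 'gripper_width': 0.0854723259253112} 0.0187
scene {'vertical_fov': 45.39114812338165, 'cx': 325.71975496986846, 'cy': 208.34773317887064, 'distortion': array([0.00395418, 0.        , 0.        , 0.        , 0.        ]), 'R': array([[-0.45270756,  0.89159269,  0.01087892],
       [ 0.4778915 ,  0.25291446, -0.84122173],
       [-0.75277858, -0.37562849, -0.54058085]]), 't': array([ 0.34798231, -0.16033634,  1.51023633])}
top {'vertical_fov': 51.10051623318832, 'cx': 319.3901304807463, 'cy': 200.98262126851338, 'distortion': array([-0.0911687,  0.       ,  0.       ,  0.       ,  0.       ]), 'R': array([[-0.00231883, -0.99999137, -0.00344659],
       [-0.99585281,  0.00262267, -0.09094123],
       [ 0.09094949,  0.00322142, -0.9958503 ]]), 't': array([-0.08683863,  0.59429244,  1.26136957])}
wrist {'vertical_fov': 59.629634220141085, 'cx': 317.88936714078716, 'cy': 198.7093460938488, 'distortion': array([-0.04293841,  0.        ,  0.        ,  0.        ,  0.        ]), 'R': array([[ 0.23801033, -0.97126181, -0.00125596],
       [-0.92391052, -0.22680523,  0.30813752],
       [-0.29956706, -0.07217952, -0.951341  ]]), 't': array([-0.59927926, -0.04030146,  0.37995075])}
```

View pics/scene0.png

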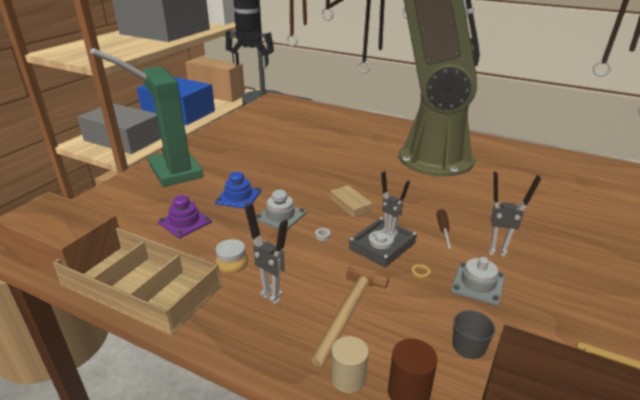

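View pics/top0.png

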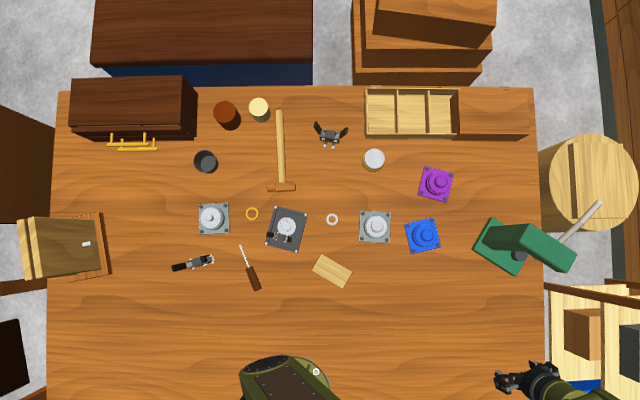

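View pics/wrist0.png

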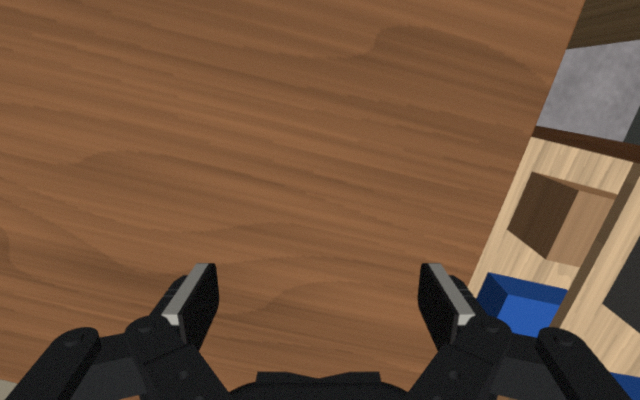

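The scene picture shows three plier-like tools: in the die (393,205), at (268,258) and at (507,215). The one in the die is smallest. There are four stub-like hubs: grey (280,208), grey (480,280) with a thin pin, blue (238,190) and purple (185,215). I'll check enlarged crops.

```bash
python3 - <<'E'
from h import *
s=np.load("pics/scene0.npy");t=np.load("pics/top0.npy")
a=cv2.resize(s[160:270,340:450],(400,400),interpolation=3)
b=cv2.resize(s[175:245,245:315],(400,400),interpolation=3)
save("cropA",np.hstack([a,b]))
a=cv2.resize(t[195:265,250:320],(500,500),interpolation=3)
b=cv2.resize(t[205:247,353:395],(300,300),interpolation=3);d=cv2.resize(t[195:237,192:234],(300,300),interpolation=3)
m=np.vstack([b,d])[:500] 
save("cropB",np.hstack([a,cv2.resize(np.vstack([b,d]),(250,500))]))
E
```

```text
(no output)
```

View pics/cropA.png

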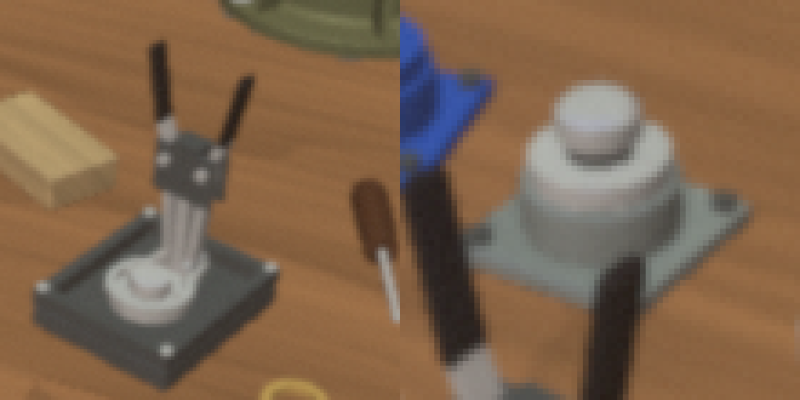

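View pics/cropB.png

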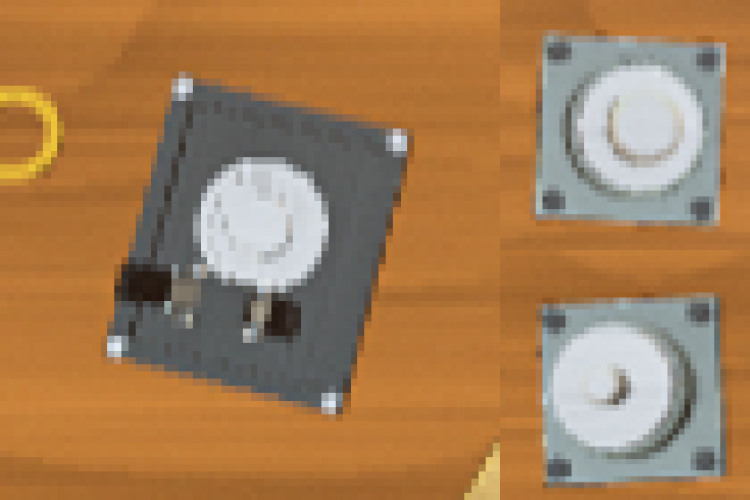

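Confirmed: the die's pliers are the smallest, and the thick grooved grey head is at top (375,226), while (213,217) has the thin pin. Next I'll measure the positions.

```bash
cat > m1.py <<'E'
from h import *
s=np.load("pics/scene0.npy");t=np.load("pics/top0.npy")
ct=manip.get_calibration("top");cs=manip.get_calibration("scene")
def cen(im,x,y,r=4):
    p=im[y-r:y+r+1,x-r:x+r+1].astype(float).min(2); w=np.clip(p-140,0,None); yy,xx=np.mgrid[y-r:y+r+1,x-r:x+r+1]
    return [(w*xx).sum()/w.sum(),(w*yy).sum()/w.sum()]
C=[cen(t,*p) for p in ((275,207),(305,214),(266,243),(296,251))]
P=np.array([onz(ct,p,.030) for p in C]);print(np.round(P,4))
print("size",np.linalg.norm(P[0]-P[1]),np.linalg.norm(P[0]-P[2]),"center",P.mean(0))
d=P[0]+P[1]-P[2]-P[3];e=P[0]-P[1]+P[2]-P[3];print("yaw",np.arctan2(d[1],d[0]),np.arctan2(-e[0],e[1]))
# stub base plate 
hsv=cv2.cvtColor(t,cv2.COLOR_RGB2HSV)
for n,(x0,y0,x1,y1) in dict(stub=(350,203,398,250),plain=(190,195,236,240)).items():
    sub=hsv[y0:y1,x0:x1];m=((sub[...,1]<70)).astype(np.uint8)
    c=max(cv2.findContours(m,0,2)[0],key=cv2.contourArea);r=cv2.minAreaRect(c);print(n,r)
    p=(r[0][0]+x0,r[0][1]+y0);print(p,onz(ct,p,.01))
# white disc
for z,n,(x0,y0,x1,y1),th in ((.048,'washer',(355,206,395,246),200),(.029,'clip',(272,214,302,240),190)):
    sub=t[y0:y1,x0:x1].min(2);m=(sub>th).astype(np.uint8)
    c=max(cv2.findContours(m,0,2)[0],key=cv2.contourArea);q=cv2.minEnclosingCircle(cv2.convexHull(c));e=cv2.fitEllipse(cv2.convexHull(c));print(n,q,e)
    p=(e[0][0]+x0,e[0][1]+y0);print(onz(ct,p,z))
E
python3 m1.py
```

```text
[[ 0.5765  0.0474  0.03  ]
 [ 0.5532 -0.045   0.03  ]
 [ 0.4652  0.0761  0.03  ]
 [ 0.4415 -0.0158  0.03  ]]
size 0.09526527195429824 0.11489891477333715 center [0.50907501 0.01566365 0.03      ]
yaw -0.25417398945903286 -0.24991939327068471
stub ((24.314556121826172, 23.450607299804688), (30.556819915771484, 30.931495666503906), 2.38594388961792)
(374.3145561218262, 226.4506072998047) [ 0.51570711 -0.25873654  0.01      ]
plain ((23.64923095703125, 23.186153411865234), (30.619449615478516, 30.342100143432617), 86.8201675415039)
(213.64923095703125, 218.18615341186523) [0.54242356 0.24283295 0.01      ]
washer ((21.196428298950195, 19.839284896850586), 10.231011390686035) ((21.0385684967041, 19.928829193115234), (19.896907806396484, 20.087749481201172), 18.250808715820312)
[ 0.51612542 -0.25911152  0.048     ]
clip ((14.25, 12.0), 8.80705738067627) ((14.098379135131836, 11.98790168762207), (16.729997634887695, 17.638410568237305), 100.09242248535156)
[0.51728775 0.01377828 0.029     ]
```

```bash
cat >> h.py <<'E'
def rel(P,R,s=None):
    s=s or manip.sense(); R0=Ro.from_rotvec(s["orientation"]); 
    return R0.inv().apply(np.array(P)-s["tcp_pos"])*1000,(R0.inv()*R).as_rotvec()
def Rdown(yx): # tool x axis yaw yx, z down
    c,s=np.cos(yx),np.sin(yx); return Ro.from_matrix(np.array([[c,s,0],[s,-c,0],[0,0,-1]]))
E
python3 - <<'E'
from h import *
s=manip.sense();R0=Ro.from_rotvec(s["orientation"]).as_matrix();print(R0.round(3))
c=manip.get_calibration("wrist");R=np.array(c["R"]);o=-R.T@np.array(c["t"]);print("cam off tool",R0.T@(o-s["tcp_pos"]),"view dir tool",R0.T@R[2])
ct=manip.get_calibration("top")
u=np.array([np.cos(-.252),np.sin(-.252),0]);v=np.array([-u[1],u[0],0])
O=np.array([.5173,.0138,.024])-.034*u;print("pliers",O, proj(ct,[O+[0,0,.154]+v*.03,O+[0,0,.154]-v*.03]))
for y in (-.252,-.252+np.pi): print(rel([O[0],O[1],.30],Rdown(y)))
E
```

```text
[[ 0.971  0.237 -0.   ]
 [ 0.237 -0.971  0.001]
 [-0.    -0.001 -1.   ]]
cam off tool [ 7.90553959e-02 -1.55994377e-06 -1.42603363e-01] view dir tool [-3.08122263e-01  4.35463529e-04  9.51346667e-01]
pliers [0.48437387 0.0222776  0.024     ] [[267.6422696  233.68517963]
 [289.08076699 239.21856191]]
(array([ 475.79934718, -506.26813711,  -68.7053453 ]), array([-1.28681522e-03,  3.40640911e-04,  4.91769439e-01]))
(array([ 475.79934718, -506.26813711,  -68.7053453 ]), array([-4.60640025e-04, -1.74012744e-03, -2.64982264e+00]))
```

Emit:
servo_tool(travel=[[12,-13,-10],[36,-38,-30],[60,-64,-50],[84,-89,-68],[107,-114,-68],[131,-139,-68],[155,-165,-68],[179,-190,-68],[203,-215,-68],[226,-241,-68],[250,-266,-68],[274,-291,-68],[298,-317,-68],[321,-342,-68],[345,-367,-68],[369,-393,-68],[393,-418,-68],[416,-443,-68],[440,-468,-68],[464,-494,-68]], dr=[[0,0,-0.06],[0,0,-0.18],[0,0,-0.3],[0,0,-0.42],[0,0,-0.54],[0,0,-0.66],[0,0,-0.78],[0,0,-0.9],[0,0,-1.02],[0,0,-1.14],[0,0,-1.26],[0,0,-1.38],[0,0,-1.5],[0,0,-1.62],[0,0,-1.74],[0,0,-1.86],[0,0,-1.98],[0,0,-2.1],[0,0,-2.22],[0,0,-2.34]], claw=1)

```text
time_s: 1.82
tcp_pos: [0.4762, 0.0092, 0.2992]
orientation: [-0.862, -3.02, -0.001]
wrist_force: [1.1, -0.9, 0.3]
gripper_width: 0.0854
```

```bash
python3 - <<'E'
from h import *
s=manip.sense();print(s["joint_positions"],s["tcp_pos"],rel([.4844,.0223,.30],Rdown(-.252+np.pi),s))
E
```

```text
[ 1.86256718e-02  5.97209035e-02 -2.02825052e-01  1.30860644e+00
  1.09780650e-03  5.74315567e-01] [0.4761947  0.0092338  0.29918685] (array([-0.07716915, 15.42934219, -0.80198135]), array([ 0.00085859, -0.00077787, -0.30369006]))
```

Emit:
servo_tool(travel=[[0,6,0],[0,12,0],[0,15,-1],[0,15,-1],[0,15,-1]], dr=[[0,0,-0.1],[0,0,-0.22],[0,0,-0.304],[0,0,-0.304],[0,0,-0.304]])

```text
time_s: 2.23
tcp_pos: [0.484, 0.0221, 0.3]
orientation: [-0.397, -3.115, -0.001]
wrist_force: [-0.4, 0.2, -0.6]
gripper_width: 0.0856
```

```bash
python3 - <<'E'
from h import *
import pickle
s=manip.sense();c=manip.get_calibration("wrist");im=manip.capture("wrist");pickle.dump((s,c,im),open("pics/w1.pkl","wb"));save("w1",im)
print(s["tcp_pos"],rel([.4844,.0223,.30],Rdown(-.252+np.pi),s))
u=np.array([np.cos(-.252),np.sin(-.252),0]);v=np.array([-u[1],u[0],0]);O=np.array([.4844,.0223,.024])
print(proj(c,[O+[0,0,.154]+v*.035,O+[0,0,.154]-v*.035,O+[0,0,.130]+v*.0305,O+[0,0,.095]+v*.022-u*.009,O+[0,0,.095]-v*.022-u*.009]))
E
```

```text
[0.48395309 0.02206361 0.29996451] (array([-0.37322018,  0.34103427, -0.03566813]), array([ 0.00068071, -0.00109182, -0.00175052]))
[[362.42868676 191.17357321]
 [273.97370114 191.27007675]
 [353.77996201 183.20795524]
 [341.43824727 164.27793545]
 [294.85274583 164.33019053]]
```

View pics/w1.png

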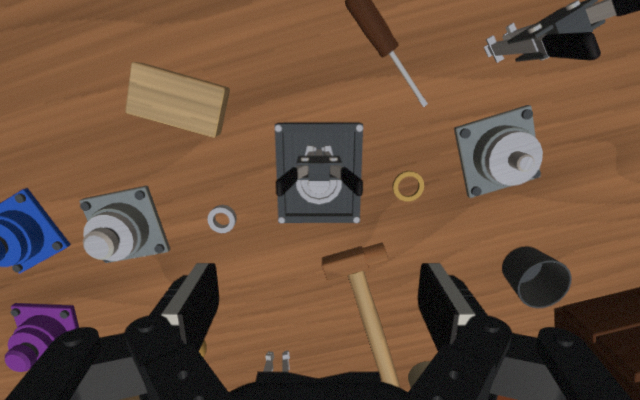

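```bash
python3 - <<'E'
from h import *
import pickle
s,c,im=pickle.load(open("pics/w1.pkl","rb"))
save("w1c",cv2.resize(im[115:230,265:375],(770,800*115//110//1),interpolation=3)[:805][:, :]) if 0 else save("w1c",cv2.resize(im[115:230,265:375],(574,600),interpolation=3))
E
```

```text
(no output)
```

View pics/w1c.png

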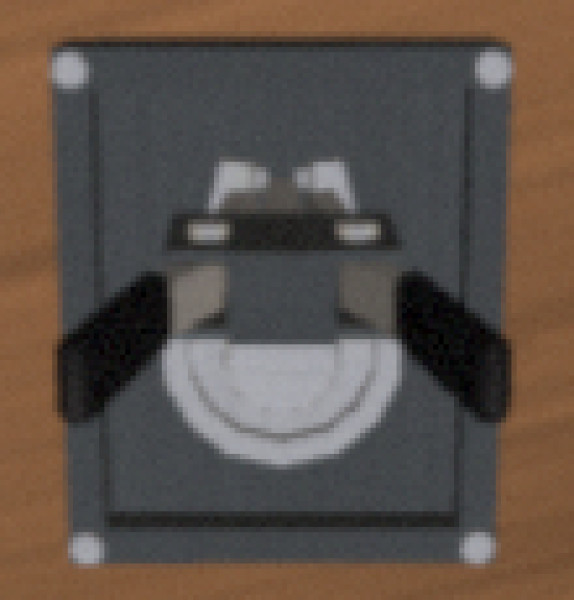

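The wrist view shows the handle tops at (276..363, 188), about 2 mm nearer the robot and 1 mm to +v of my estimate. The stud spacing is consistent. I'll descend to grip height now.

```bash
python3 - <<'E'
from h import *
print(rel([.4827,.0238,.133],Rdown(-.252+np.pi)))
E
```

```text
(array([  1.4887319 ,   1.47087854, 167.02343931]), array([ 0.00073441, -0.00095844, -0.00214638]))
```

Emit:
servo_tool(travel=[[1.5,1.5,15],[1.5,1.5,40],[1.5,1.5,65],[1.5,1.5,90],[1.5,1.5,115],[1.5,1.5,135],[1.5,1.5,150],[1.5,1.5,160],[1.5,1.5,167],[1.5,1.5,167],[1.5,1.5,167]], dr=[[0,0,-0.002],[0,0,-0.002],[0,0,-0.002],[0,0,-0.002],[0,0,-0.002],[0,0,-0.002],[0,0,-0.002],[0,0,-0.002],[0,0,-0.002],[0,0,-0.002],[0,0,-0.002]])

```text
time_s: 3.2
tcp_pos: [0.4829, 0.0237, 0.1334]
orientation: [-0.396, -3.116, -0.001]
wrist_force: [-0.1, -0.7, 0.4]
gripper_width: 0.0856
```

```bash
python3 - <<'E'
from h import *
s=manip.sense();print(s["tcp_pos"],s["wrist_force"])
im=manip.capture("scene");w=manip.capture("wrist");t=manip.capture("top")
a=cv2.resize(im[130:280,320:470],(500,500),interpolation=3)
save("pre",a);save("prew",w)
E
```

```text
[0.48288695 0.02365431 0.13342146] [-0.06814577 -0.74656552  0.36555138]
```

View pics/pre.png

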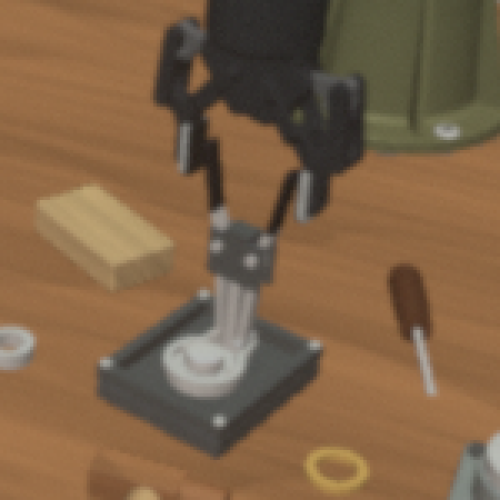

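View pics/prew.png

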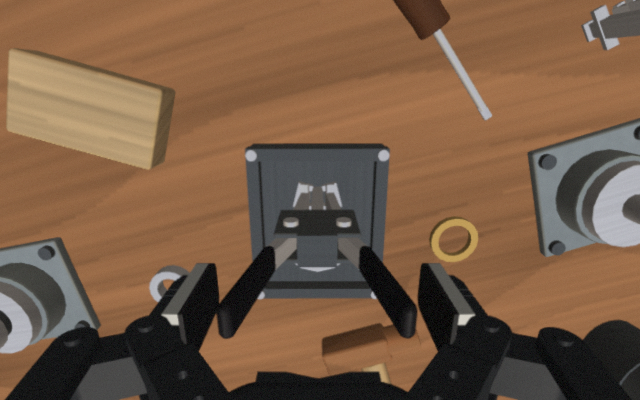

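Emit:
servo_tool(travel=[[0,0,0],[0,0,0],[0,0,0],[0,0,0],[0,0,0],[0,0,0],[0,0,0],[0,0,0],[0,0,0],[0,0,0]], dr=[[0,0,0],[0,0,0],[0,0,0],[0,0,0],[0,0,0],[0,0,0],[0,0,0],[0,0,0],[0,0,0],[0,0,0]], claw=0.3, squeeze=38)

```text
time_s: 4.18
tcp_pos: [0.4856, 0.023, 0.1367]
orientation: [0.395, 3.111, -0.0]
wrist_force: [-1.6, -3.4, 14.4]
gripper_width: 0.0398
```

```bash
python3 - <<'E'
from h import *
s=manip.sense();print(s["tcp_pos"],s["wrist_force"],s["gripper_width"])
im=manip.capture("scene");w=manip.capture("wrist")
a=cv2.resize(im[130:280,320:470],(500,500),interpolation=3)
save("g",a);save("gw",w)
E
```

```text
[0.48558278 0.02296216 0.13665101] [-1.55623883 -3.39121345 14.36606948] 0.03983020638777013
```

View pics/g.png

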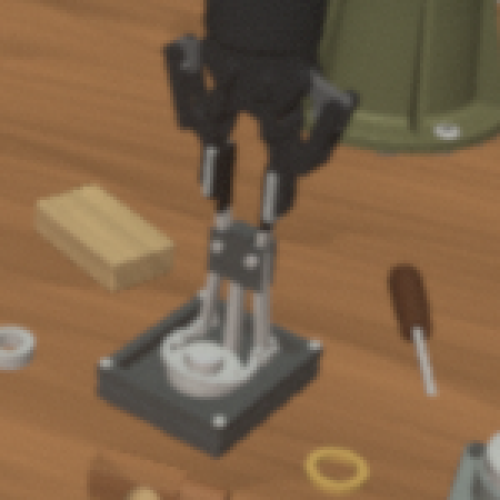

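View pics/gw.png

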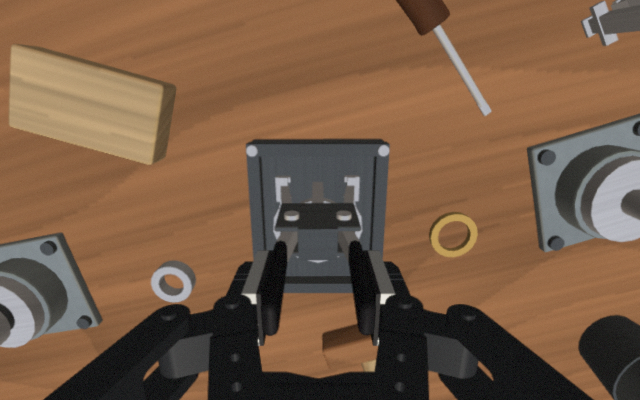

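Tips spread, grip at the stop (40 mm). I'll lift straight up.

Emit:
servo_tool(travel=[[0,0,-3],[0,0,-8],[0,0,-14],[0,0,-20],[0,0,-26],[0,0,-26]], dr=[[0,0,0],[0,0,0],[0,0,0],[0,0,0],[0,0,0],[0,0,0]])

```text
time_s: 4.78
tcp_pos: [0.4861, 0.0231, 0.1639]
orientation: [0.395, 3.109, 0.0]
wrist_force: [-0.1, -0.6, -1.8]
gripper_width: 0.0397
```

```bash
python3 - <<'E'
from h import *
s=manip.sense();print(s["tcp_pos"],s["wrist_force"],s["gripper_width"])
im=manip.capture("scene");w=manip.capture("wrist")
a=cv2.resize(im[130:280,320:470],(500,500),interpolation=3)
save("l1",a);save("l1w",w)
E
```

```text
[0.4861037  0.02311578 0.16388383] [-0.10683975 -0.61340536 -1.75313222] 0.03971566447695513
```

View pics/l1.png

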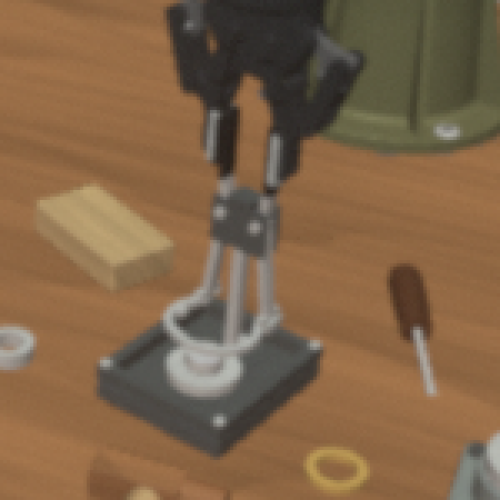

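Emit:
servo_tool(travel=[[0,0,-6],[0,0,-18],[0,0,-32],[0,0,-46],[0,0,-60],[0,0,-74],[0,0,-88],[0,0,-100],[0,0,-106],[0,0,-106],[0,0,-106]], dr=[[0,0,0],[0,0,0],[0,0,0],[0,0,0],[0,0,0],[0,0,0],[0,0,0],[0,0,0],[0,0,0],[0,0,0],[0,0,0]])

```text
time_s: 5.8
tcp_pos: [0.4849, 0.0232, 0.2687]
orientation: [0.395, 3.11, -0.0]
wrist_force: [0.4, 0.8, -2.8]
gripper_width: 0.0394
```

```bash
python3 - <<'E'
from h import *
import pickle
s=manip.sense();print(s["tcp_pos"],s["wrist_force"],s["gripper_width"],s["joint_positions"])
im=manip.capture("scene");t=manip.capture("top");c=manip.get_calibration("wrist");w=manip.capture("wrist")
pickle.dump((s,c,im,t,w),open("pics/l2.pkl","wb"))
a=cv2.resize(im[80:230,320:470],(400,400),interpolation=3)
b=cv2.resize(t[190:260,250:320],(400,400),interpolation=3)
save("l2",np.hstack([a,b]));save("l2w",w)
# post check
u=np.array([np.cos(-.252),np.sin(-.252),0]);print(rel([.5159,-.2590,.27],Rdown(-.252+np.pi),s))
E
```

```text
[0.48490099 0.02316798 0.26865106] [ 0.41426153  0.83594204 -2.81032424] 0.03943355048885601 [ 4.85718577e-02  7.87862607e-02 -2.51063562e-01  1.23480014e+00
 -1.21675629e-03  3.01395443e-01]
(array([-100.6026949 , -265.44268521,   -0.89805462]), array([ 0.00066009,  0.00623077, -0.00082732]))
```

View pics/l2.png

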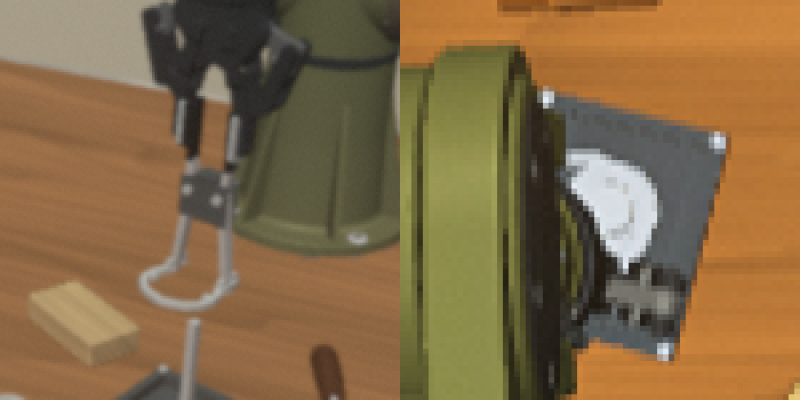

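View pics/l2w.png

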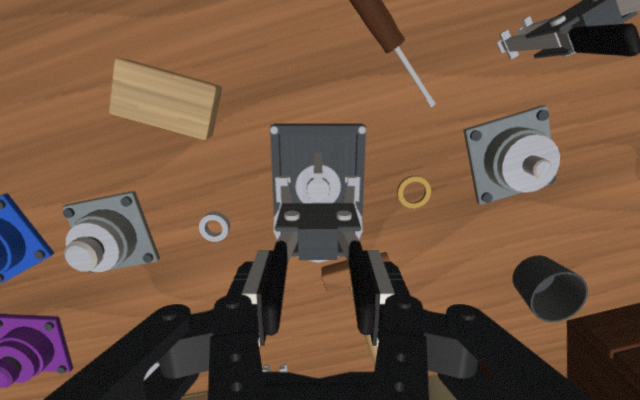

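The clip and pliers are lifted clear of the post. Next I'll move over the stub at height.

```bash
python3 - <<'E'
from h import *
print(rel([.484,-.251,.235],Rdown(-.252+np.pi)))
E
```

```text
(array([ -68.11206272, -265.50116443,   33.14092816]), array([ 0.00012769,  0.00458232, -0.0008186 ]))
```

Emit:
servo_tool(travel=[[-1,-4,0],[-4,-15,0],[-8,-31,0],[-13,-50,0],[-18,-70,0],[-23,-90,2],[-29,-112,6],[-34,-134,10],[-40,-156,14],[-46,-178,18],[-51,-200,22],[-56,-220,26],[-61,-238,29],[-64,-250,31],[-67,-260,33],[-68,-265,33],[-68,-265.5,33],[-68,-265.5,33]], dr=[[0,0.001,0],[0,0.002,0],[0,0.003,0],[0,0.004,0],[0,0.004,0],[0,0.004,0],[0,0.004,0],[0,0.004,0],[0,0.004,0],[0,0.004,0],[0,0.004,0],[0,0.004,0],[0,0.004,0],[0,0.004,0],[0,0.004,0],[0,0.004,0],[0,0.004,0],[0,0.004,0]])

```text
time_s: 7.45
tcp_pos: [0.4838, -0.2508, 0.2352]
orientation: [0.396, 3.116, 0.001]
wrist_force: [0.3, 0.3, -1.8]
gripper_width: 0.0397
```

```bash
cat > look.py <<'E'
from h import *
import pickle,sys
n=sys.argv[1]
s=manip.sense();print(s["time_s"],s["tcp_pos"],s["orientation"],s["wrist_force"],s["gripper_width"])
im=manip.capture("scene");t=manip.capture("top");c=manip.get_calibration("wrist");w=manip.capture("wrist")
pickle.dump((s,c,im,t,w),open("pics/%s.pkl"%n,"wb"))
save(n+"s",cv2.resize(im[110:250,210:350],(560,560),interpolation=3))
save(n+"t",cv2.resize(t[195:265,335:405],(500,500),interpolation=3));save(n+"w",w)
E
python3 look.py h1
```

```text
7.45 [ 0.48384952 -0.25077144  0.23517786] [3.96048067e-01 3.11602923e+00 7.52020398e-04] [ 0.32462372  0.33524562 -1.81956379] 0.03971328482184741
```

View pics/h1s.png

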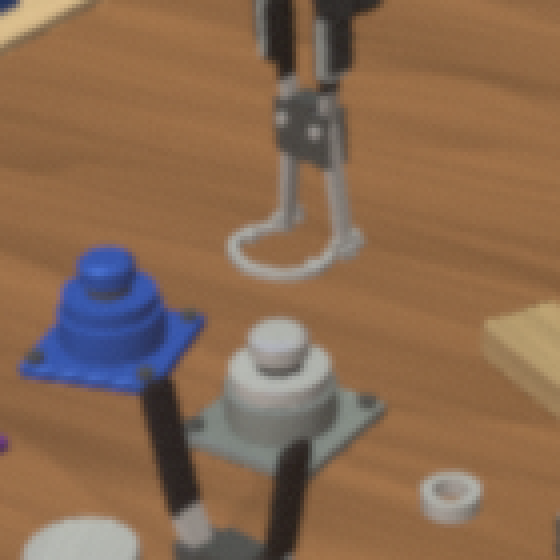

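View pics/h1t.png

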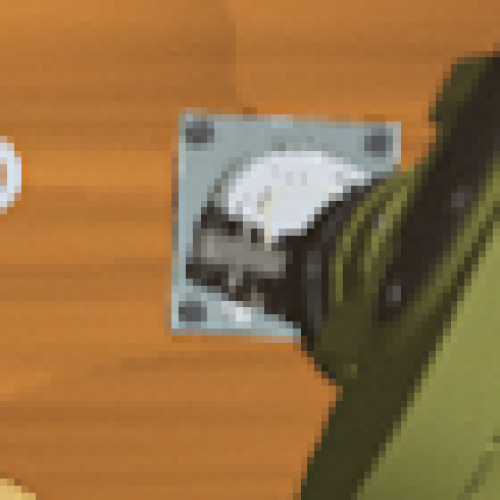

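View pics/h1w.png

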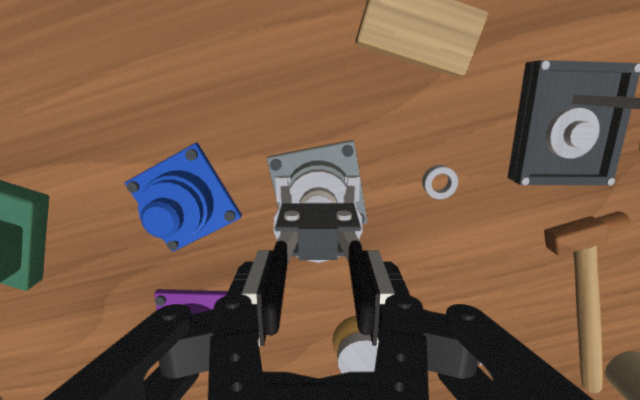

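```bash
cat > m2.py <<'E'
from h import *
import pickle
s,cw,im,t,w=pickle.load(open("pics/h1.pkl","rb"));cs=manip.get_calibration("scene")
hsv=cv2.cvtColor(im,cv2.COLOR_RGB2HSV)
x0,y0,x1,y1=262,155,305,182
sub=hsv[y0:y1,x0:x1];m=((sub[...,1]<80)&(sub[...,2]>95)).astype(np.uint8)
for r in m: print("".join(".#"[v] for v in r))
# predicted
u=np.array([np.cos(-.252),np.sin(-.252),0]);v=np.array([-u[1],u[0],0])
for z in (.1225,):
  A=s["tcp_pos"]*[1,1,0]+[0,0,z]+.033*u
  print(A,proj(cs,[A,A+.0285*u,A+.0285*v,A-.0285*v]))
x0,y0,x1,y1=262,185,300,228
sub=im[y0:y1,x0:x1].astype(int); 
np.set_printoptions(linewidth=250);print(sub.min(2)[0:30])
E
python3 m2.py
```

```text
..................####.......#####.........
..................####........#####........
..................####........#####........
..................####........#####........
..................####........#####........
..................#####.......#####........
..................#####.......#####........
.................#######......#####........
................########.......#####.......
...............#########.......#####.......
.............##########........#####.......
.........#############.........######......
.......##############..........#######.....
......##########...............########....
.....########..................########....
.....#######..................#########....
....#####.....................#########....
.....####....................#########.....
.....####...................#########......
.....#####...............###########.......
......#######...........########...........
.......#########......#########............
........######################.............
.........###################...............
............##############.................
..................#.#......................
...........................................
[ 0.51580724 -0.2589997   0.1225    ] [[277.97144195 174.1736179 ]
 [269.27386116 178.42881064]
 [286.30734453 178.06527252]
 [269.85930898 170.38639778]]
[[ 68  68  68 ...  72  72  73]
 [ 68  70  68 ...  73  72  72]
 [ 65  67  68 ...  72  71  72]
 ...
 [124 126 130 ... 132 131 128]
 [127 127 128 ... 132 132 132]
 [126 128 126 ... 135 134 134]]
```

```bash
cat > m3.py <<'E'
from h import *
import pickle,sys
from scipy.optimize import least_squares
n=sys.argv[1]
s,cw,im,t,w=pickle.load(open(f"pics/{n}.pkl","rb"));cs=manip.get_calibration("scene")
save(n+"wc",cv2.resize(w[140:280,250:390],(700,700),interpolation=3))
hsv=cv2.cvtColor(im,cv2.COLOR_RGB2HSV)
x0,y0,x1,y1=262,155,305,182
sub=hsv[y0:y1,x0:x1];m=((sub[...,1]<80)&(sub[...,2]>95))
# lower outer outline: lowest pixel per column, cols 4..27 
pts=[]
for c in range(6,28):
    r=np.where(m[:24+2,c])[0]
    pts.append((x0+c,y0+r.max()+.5))
for r in range(14,20):
    c=np.where(m[r,:16])[0].min(); pts.append((x0+c-.5,y0+r))
u=np.array([np.cos(-.252),np.sin(-.252)]);v=np.array([-u[1],u[0]])
for z in (.105,.115,.1225,.13,.14):
    Q=np.array([onz(cs,p,z)[:2] for p in pts])
    f=lambda a:np.hypot(*(Q-a[:2]).T)-a[2]
    r=least_squares(f,[*Q.mean(0),.0285])
    d=r.x[:2]-s["tcp_pos"][:2]
    q=onz(cw,(319,262),z)[:2]-s["tcp_pos"][:2]
    print(z,"axis u,v rel tcp",d@u,d@v,"R",r.x[2],"rms",np.sqrt((r.fun**2).mean()),"wrist front u,v",q@u,q@v, "scene front",d@u+r.x[2])
E
python3 m3.py h1
```

```text
0.105 axis u,v rel tcp -0.003810015588673172 -0.02492905939772145 R 0.04041325340405261 rms 0.0016333929380706075 wrist front u,v 0.06766168470982982 0.0015856579799227335 scene front 0.036603237815379434
0.115 axis u,v rel tcp 0.008870132815470519 -0.011359694023123357 R 0.039707641779551925 rms 0.0016048740502009092 wrist front u,v 0.06230862932171891 0.001550668051888091 scene front 0.048577774595022445
0.1225 axis u,v rel tcp 0.01838024412183093 -0.0011826699922382997 R 0.03917843305879223 rms 0.0015834848842986502 wrist front u,v 0.05829383778063559 0.001524425605862115 scene front 0.05755867718062316
0.13 axis u,v rel tcp 0.027890355425497327 0.00899435403850656 R 0.03864922434005009 rms 0.0015620957183963792 wrist front u,v 0.05427904623955238 0.0014981831598361115 scene front 0.06653957976554742
0.14 axis u,v rel tcp 0.040570503837371645 0.022563719413108658 R 0.03794361270984863 rms 0.0015335768305266954 wrist front u,v 0.04892599085144138 0.0014631932318014396 scene front 0.07851411654722028
```

View pics/h1wc.png

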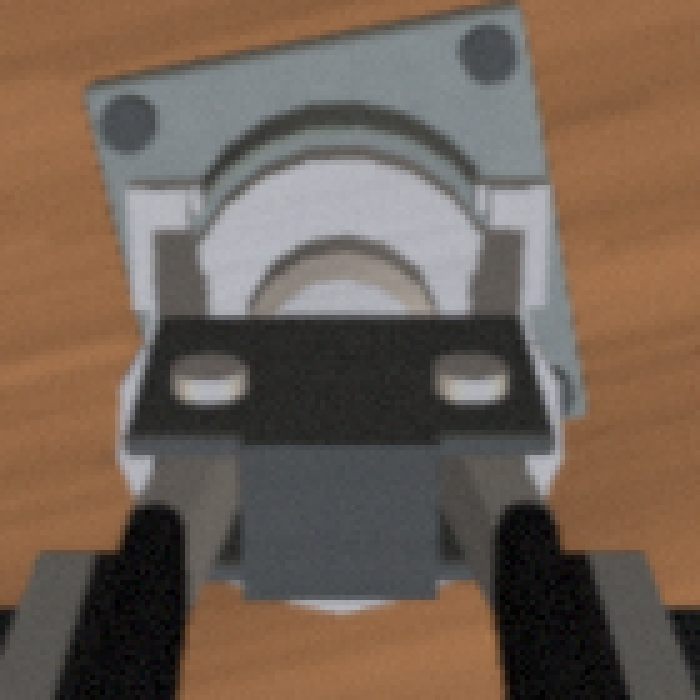

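```bash
python3 - <<'E'
from h import *
import pickle
s,cw,im,t,w=pickle.load(open("pics/h1.pkl","rb"));ct=manip.get_calibration("top");cs=manip.get_calibration("scene")
u=np.array([np.cos(-.252),np.sin(-.252)]);v=np.array([-u[1],u[0]])
f=lambda x,y:(250+x/5-.4,140+y/5-.4)
for n,p,z,r in (("washer back",f(340,150),.048,.032),("head low back",f(343,237),.057,.019),("hub back?",f(340,103),.036,.036),("head top back?",f(343,280),.073,.017)):
    q=onz(cw,p,z)[:2]; a=q+r*u; d=a-s["tcp_pos"][:2]; print(n,a,"rel tcp",d@u,d@v)
d=np.array([.5159,-.2590])-s["tcp_pos"][:2];print("top est",d@u,d@v)
# scene: head top ellipse
a=im[185:205,268:290].min(2);np.set_printoptions(linewidth=200);print(a)
E
```

```text
washer back [ 0.51329753 -0.2580719 ] rel tcp 0.030338220178577135 0.0002727186998810495
head low back [ 0.51531156 -0.2579822 ] rel tcp 0.03226626604698095 0.0008617714344004758
hub back? [ 0.51060269 -0.25739491] rel tcp 0.0275596871655618 0.00025639336065719134
head top back? [ 0.51687011 -0.25838807] rel tcp 0.03387679209436066 0.0008573249453341765
top est 0.03308990404934548 2.2836555716595123e-05
[[ 66  66  67  69  69  66  66  68  67  66  67  70  69  68  68  71  73  71  71  73  72  73]
 [ 66  65  67  68  66  69  66  67  67  66  67  68  66  68  67  69  69  69  69  70  69  72]
 [ 68  70  68  68  69  67  67  66  67  68  67  70  68  68  67  66  67  67  66  71  70  70]
 [ 66  67  68  68  69  68  68  68  72  75  75  80  81  77  74  73  69  67  69  68  66  67]
 [ 67  67  69  67  67  70  76  88 100 110 113 119 118 112 102  91  77  70  69  67  66  64]
 [ 70  69  68  66  70  80 101 123 142 155 159 160 159 157 147 132 109  87  69  66  65  67]
 [ 69  68  71  72  83 112 139 159 167 170 173 172 171 171 170 162 146 116  87  71  66  66]
 [ 71  69  72  82 111 146 164 172 173 173 172 173 174 17
[... 427 characters left out ...]
8 167 173 175 173 172 168 165 157 146 128 112 109 136 154 157]
 [115 150 167 167 151 145 146 153 157 161 160 152 148 143 135 124 111 103 113 144 167 170]
 [143 168 179 175 163 152 145 148 148 148 145 140 135 131 124 116 108 107 129 157 170 172]
 [163 176 180 179 172 155 142 139 143 142 139 136 133 128 121 108  99 111 147 169 173 173]
 [169 178 179 179 175 158 131 121 124 129 128 125 121 116 105  92  84 115 154 170 172 174]
 [173 178 180 180 178 166 134 105  96  98  98  94  92  89  84  84  97 134 162 171 174 172]
 [170 176 179 178 177 174 156 132 114 102  96  97  92  95 109 124 136 158 170 173 174 170]
 [161 174 178 178 178 178 173 167 155 142 137 137 133 139 155 164 168 172 175 173 171 165]]
```

Emit:
servo_tool(travel=[[-1,0,5],[-2,0.3,15],[-2.5,0.3,26],[-2.5,0.3,34],[-2.5,0.3,38],[-2.5,0.3,38],[-2.5,0.3,38]], dr=[[0,0,0],[0,0,0],[0,0,0],[0,0,0],[0,0,0],[0,0,0],[0,0,0]])

```text
time_s: 8.18
tcp_pos: [0.4863, -0.2504, 0.1969]
orientation: [-0.394, -3.117, -0.001]
wrist_force: [-0.5, -0.8, -1.7]
gripper_width: 0.0396
```

```bash
sed -i 's/.*n+"s",.*/save(n+"s",cv2.resize(im[150:240,235:325],(720,720)[:2],interpolation=3)[:600])/' look.py; sed -i 's/save(n+"w",w)/save(n+"w",cv2.resize(w[140:280,250:390],(600,600),interpolation=3))/' look.py; sed -i 's/720,720/600,600/' look.py; python3 look.py h2
```

```text
8.1833 [ 0.48627665 -0.25040103  0.19689587] [-3.94413578e-01 -3.11668575e+00 -8.99052367e-04] [-0.54631092 -0.77862726 -1.72065873] 0.0395764825571979
```

View pics/h2s.png

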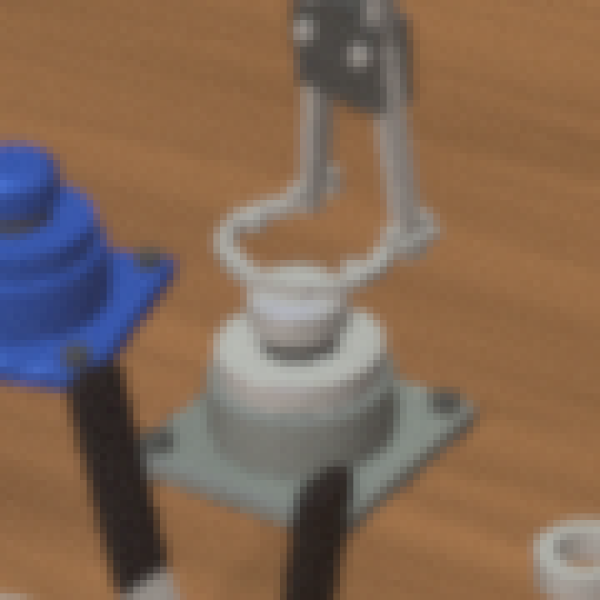

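View pics/h2w.png

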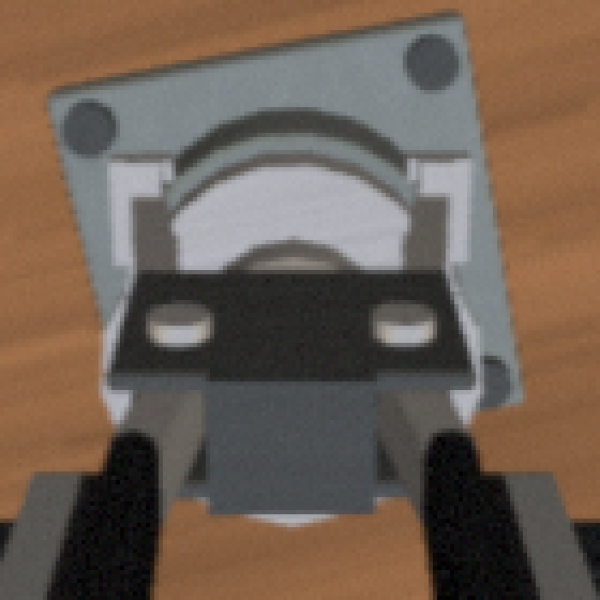

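```bash
python3 - <<'E'
from h import *
import pickle
s,cw,im,t,w=pickle.load(open("pics/h2.pkl","rb"));cs=manip.get_calibration("scene")
u=np.array([np.cos(-.252),np.sin(-.252),0]);v=np.array([-u[1],u[0],0])
S=np.array([.5159,-.2590,0])
th=np.linspace(0,6.283,73)
def ring(C,r): return proj(cs,[C+r*(np.cos(a)*u+np.sin(a)*v) for a in th])
def crop(p): return (p-[235,150])*6.667+2.8
for n,C,r in (("headtop",S+[0,0,.073],.0175),("headlow",S+[0,0,.057],.019),("washer",S+[0,0,.048],.032)):
    p=crop(ring(C,r));print(n,p.min(0).round(),p.max(0).round())
A=s["tcp_pos"]*[1,1,0]+.030*u+.0005*v
for z in (.078,.084,.089):
    p=crop(ring(A+[0,0,z],.0285));print("clip",z,p.min(0).round(),p.max(0).round(), "front",crop(proj(cs,[A+[0,0,z]+.0285*u])))
print(crop(proj(cs,[S+[0,0,.002]+.044*(np.array([np.cos(b),np.sin(b),0])) for b in (0,)])))
f=lambda x,y:(250+x/4.286-.4,140+y/4.286-.4)
for n,p,z,r in (("washer back",f(293,155),.048,.032),("head low back",f(293,241),.057,.019),("clip front",f(293,526),.084,-.0285)):
    q=onz(cw,p,z); d=q+r*u-s["tcp_pos"]; print(n,d@u,d@v)
E
```

```text
headtop [247. 258.] [342. 306.]
headlow [246. 292.] [348. 346.]
washer [212. 295.] [383. 385.]
clip 0.078 [221. 232.] [376. 311.] front [[242.05408126 300.08897145]]
clip 0.084 [220. 218.] [376. 296.] front [[241.2074559  285.90245279]]
clip 0.089 [219. 207.] [375. 285.] front [[240.49824904 274.01932336]]
[[240.63520499 499.56408842]]
washer back 0.027684158275825457 -0.00010522891378369714
head low back 0.029981571634031114 -8.982787989645384e-05
clip front 0.031219754580350065 -4.131870999764536e-05
```

Clip and stub are aligned within about 1 mm in both views: the ring spans scene crop 217..400 and the head 247..347, and both are centred at 293 in the wrist crop. I'll descend over the head while watching the force.

Emit:
servo_tool(travel=[[0.5,0,2],[0.5,0,5],[0.5,0,8],[0.5,0,11],[0.5,0,14],[0.5,0,17],[0.5,0,20],[0.5,0,20]], dr=[[0,0,0],[0,0,0],[0,0,0],[0,0,0],[0,0,0],[0,0,0],[0,0,0],[0,0,0]])

```text
time_s: 9.0
tcp_pos: [0.486, -0.2504, 0.177]
orientation: [0.394, 3.116, 0.0]
wrist_force: [-0.6, 0.5, -2.2]
gripper_width: 0.0399
```

```bash
python3 look.py h3
```

```text
9.0 [ 0.48603701 -0.25042405  0.17703228] [3.94397359e-01 3.11616804e+00 4.77648031e-04] [-0.59101248  0.49449374 -2.20961855] 0.03988181173703555
```

View pics/h3s.png

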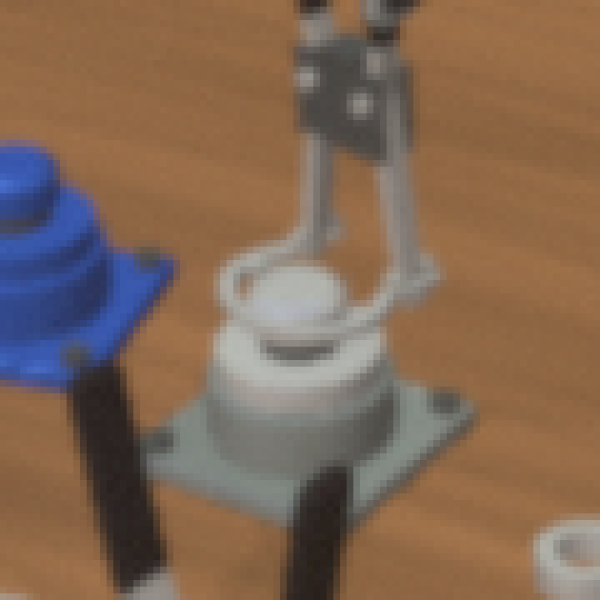

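View pics/h3w.png

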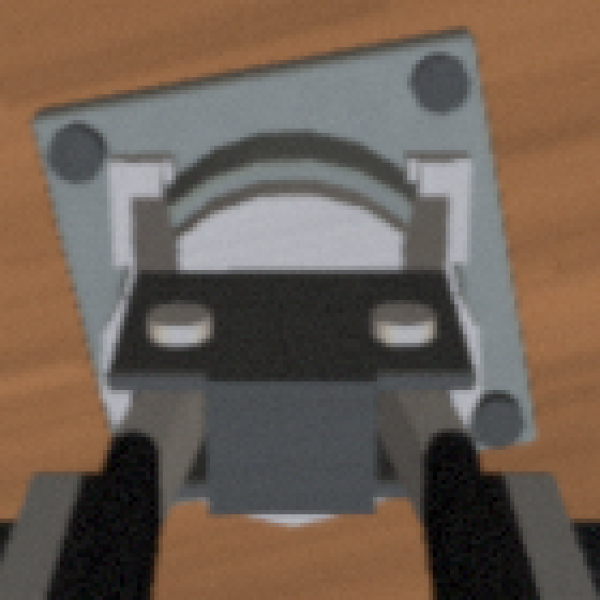

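The ring now encircles the head, with head top visible inside it, and no contact force. Continuing down.

Emit:
servo_tool(travel=[[0,0,2],[0,0,5],[0,0,8],[0,0,11],[0,0,13],[0,0,13],[0,0,13]], dr=[[0,0,0],[0,0,0],[0,0,0],[0,0,0],[0,0,0],[0,0,0],[0,0,0]])

```text
time_s: 9.73
tcp_pos: [0.4863, -0.2506, 0.1647]
orientation: [0.394, 3.115, 0.0]
wrist_force: [-0.9, -0.7, -2.4]
gripper_width: 0.0395
```

```bash
python3 look.py h4
```

```text
9.7333 [ 0.48634405 -0.25058397  0.16465038] [3.94356995e-01 3.11548294e+00 1.57443725e-04] [-0.92591109 -0.68454375 -2.35146373] 0.0394678686625299
```

View pics/h4s.png

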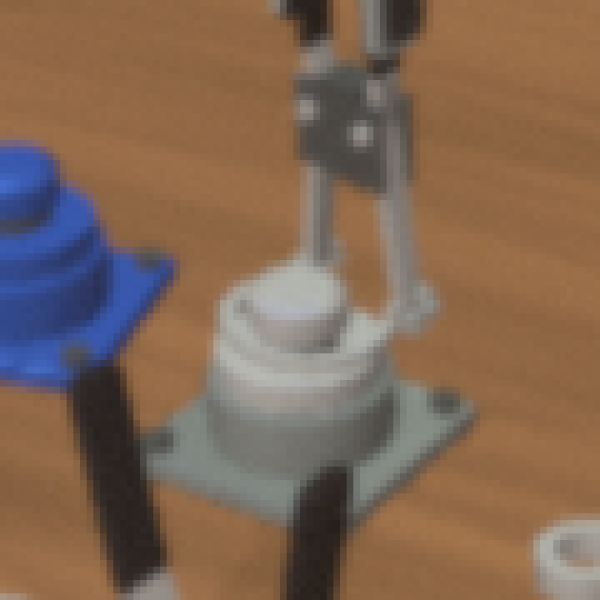

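Emit:
servo_tool(travel=[[0,0,1],[0,0,2.5],[0,0,2.5],[0,0,2.5]], dr=[[0,0,0],[0,0,0],[0,0,0],[0,0,0]])

```text
time_s: 10.22
tcp_pos: [0.4865, -0.2506, 0.1624]
orientation: [0.394, 3.115, -0.0]
wrist_force: [-0.3, 0.5, -2.1]
gripper_width: 0.0397
```

Emit:
servo_tool(travel=[[0,0,0.7],[0,0,1.5],[0,0,1.5],[0,0,1.5]], dr=[[0,0,0],[0,0,0],[0,0,0],[0,0,0]])

```text
time_s: 10.55
tcp_pos: [0.4865, -0.2507, 0.1608]
orientation: [0.394, 3.115, -0.0]
wrist_force: [-0.8, 0.3, -2.3]
gripper_width: 0.0395
```

```bash
python3 look.py h5
```

```text
10.55 [ 0.48645978 -0.25066957  0.16083148] [ 3.94429005e-01  3.11516250e+00 -7.34281530e-05] [-0.80746128  0.29236794 -2.27415444] 0.039468536891549034
```

View pics/h5s.png

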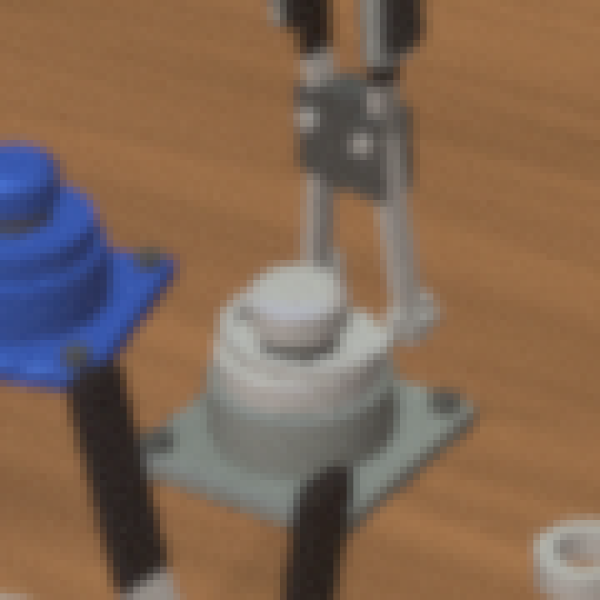

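View pics/h5w.png

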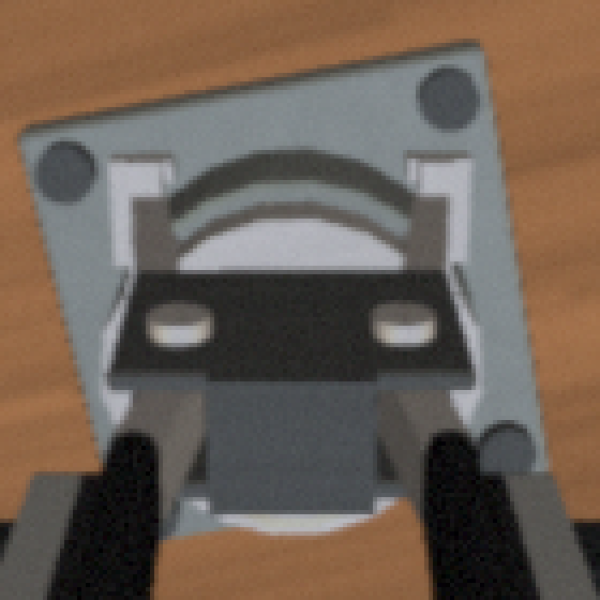

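Emit:
servo_tool(travel=[[0,0,0.5],[0,0,1],[0,0,1],[0,0,1]], dr=[[0,0,0],[0,0,0],[0,0,0],[0,0,0]])

```text
time_s: 11.03
tcp_pos: [0.4866, -0.2507, 0.16]
orientation: [0.394, 3.115, -0.0]
wrist_force: [0.4, -0.5, -1.7]
gripper_width: 0.0391
```

```bash
python3 - <<'E'
from h import *
s=manip.sense();print(s["wrist_force"],s["wrist_torque"],s["tcp_pos"])
E
```

```text
[ 0.37809118 -0.51559531 -1.70605163] [0.01238599 0.02742223 0.00719143] [ 0.48658789 -0.25070899  0.15995295]
```

Emit:
servo_tool(travel=[[0,0,0.5],[0,0,1],[0,0,1],[0,0,1]], dr=[[0,0,0],[0,0,0],[0,0,0],[0,0,0]])

```text
time_s: 11.37
tcp_pos: [0.4867, -0.2508, 0.1594]
orientation: [0.394, 3.114, -0.0]
wrist_force: [-0.4, 0.5, 2.8]
gripper_width: 0.0392
```

```bash
python3 look.py h6; python3 - <<'E'
from h import *
import pickle
s,cw,im,t,w=pickle.load(open("pics/h6.pkl","rb"));
cs=manip.get_calibration("scene")
save("h6z",cv2.resize(im[185:215,260:305],(900*8//9,533),interpolation=cv2.INTER_CUBIC))
u=np.array([np.cos(-.252),np.sin(-.252),0]);v=np.array([-u[1],u[0],0]);th=np.linspace(0,6.283,73)
S=np.array([.5159,-.2590,0])
f=lambda C,r:(proj(cs,[C+r*(np.cos(a)*u+np.sin(a)*v) for a in th])-[260,185])*[800/45,533/30.]+8
for z,r in ((.048,.032),(.048,.0285),(.053,.0285),(.056,.0285),(.060,.0285),(.036,.036)):
    p=f(S+[0,0,z],r);print(z,r,p.min(0).round(),p.max(0).round())
E
```

```text
11.3667 [ 0.48668586 -0.25076152  0.15936111] [ 3.94252625e-01  3.11447996e+00 -4.08065296e-04] [-0.37379926  0.45122444  2.81414339] 0.039210585095401054
0.048 0.032 [121. 165.] [579. 405.]
0.048 0.0285 [146. 178.] [554. 392.]
0.053 0.0285 [144. 148.] [553. 361.]
0.056 0.0285 [143. 130.] [552. 343.]
0.06 0.0285 [141. 106.] [551. 318.]
0.036 0.036 [ 97. 222.] [609. 495.]
```

View pics/h6z.png

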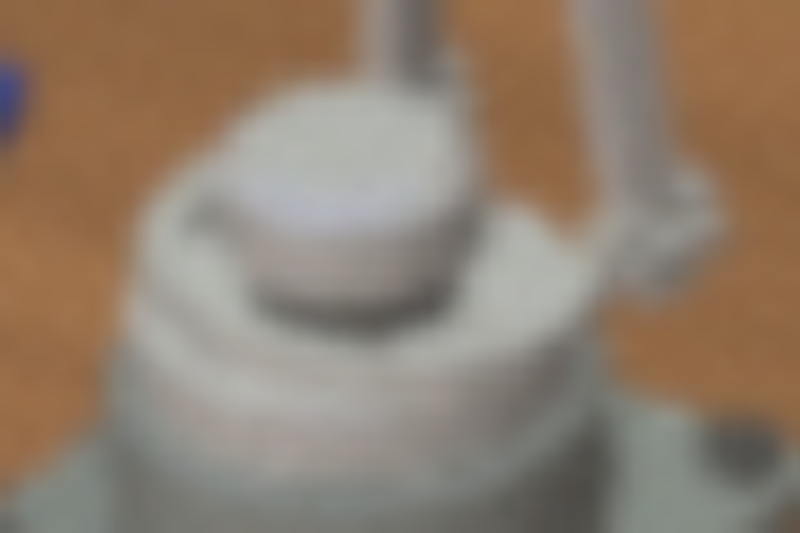

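Emit:
servo_tool(travel=[[0,0,-0.2],[0,0,-0.2],[0,0,-0.2],[0,0,-0.2]], dr=[[0,0,0],[0,0,0],[0,0,0],[0,0,0]])

```text
time_s: 11.85
tcp_pos: [0.4867, -0.2508, 0.1595]
orientation: [0.394, 3.115, -0.0]
wrist_force: [-0.5, 0.2, 2.3]
gripper_width: 0.0395
```

```bash
python3 look.py h7; python3 - <<'E'
from h import *
import pickle
s,cw,im,t,w=pickle.load(open("pics/h7.pkl","rb"))
save("full7",im);
S=np.array([.5159,-.2590,0])
d=S-s["tcp_pos"];u=np.array([np.cos(-.252),np.sin(-.252),0]);print("stub rel tcp u",d@u)
f=lambda x,y:(250+x/4.286-.4,140+y/4.286-.4)
q=onz(cw,f(293,526),.050)-s["tcp_pos"];print(q@u)
E
```

```text
11.85 [ 0.48668858 -0.25080134  0.15945203] [ 3.94332676e-01  3.11451283e+00 -4.68001386e-04] [-0.46376812  0.1931202   2.33438361] 0.03954288374040717
stub rel tcp u 0.030333060597735478
0.05692011251874978
```

View pics/h7s.png

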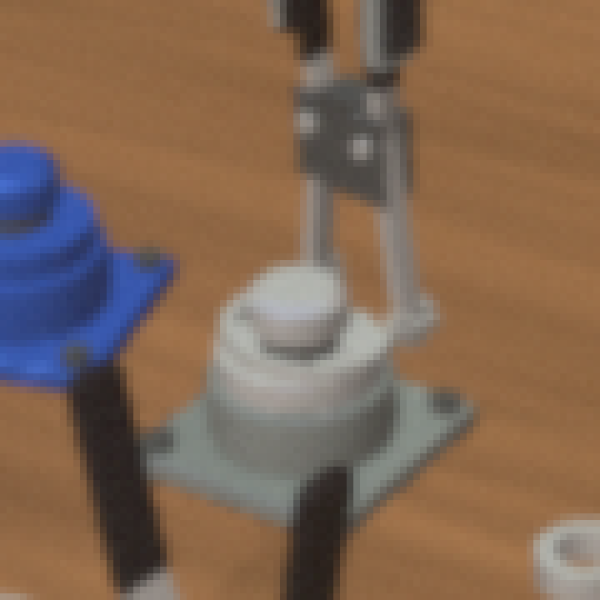

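View pics/h7w.png

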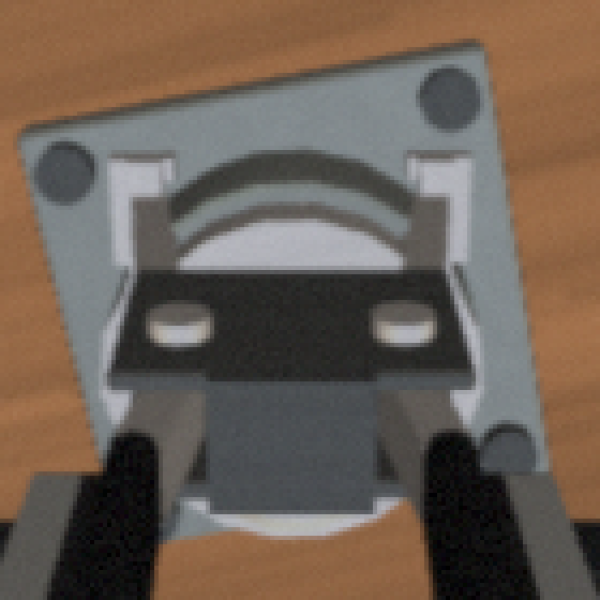

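View pics/full7.png

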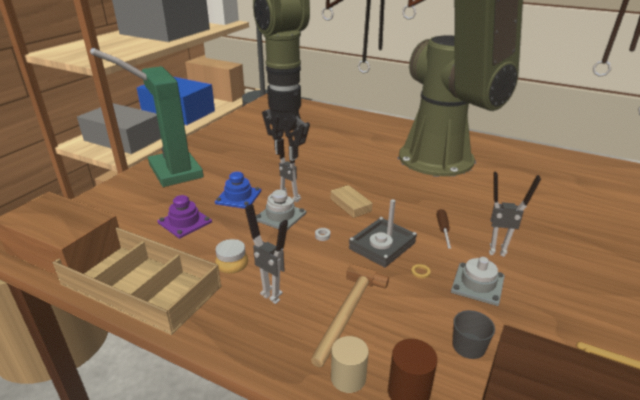

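```bash
python3 -c "
from workcell import manip
print(manip.sign_off()); s=manip.sense(); print(s['time_s'],s['tcp_pos'],s['wrist_force'],s['gripper_width'])"
```

```text
the job is handed in; nothing more can be done
None
the job is handed in; nothing more can be done
```

I squeezed the small pliers in the die to their stop and lifted the clip straight up off the post, about 130 mm. I then carried it to the grey stub with the thick grooved head and lowered it over the head until it touched the washer. I handed in at 11.85 s with the pliers still squeezed (38 N grip).

**What the last checks showed**
- **Spread:** the gripper opening was 39.5 mm, so the handles are at their stop. I expected about 41 mm there. I did not measure the clip's own opening angle.
- **Height:** the vertical force rose from about -2 N to +2.8 N at touchdown, so the clip is resting lightly on the washer. The tool position puts the underside at 47–48 mm, and the target is 48 mm. It was +2.3 N at hand-in.
- **Sideways fit:** sideways force was about 0.5 N, and the scene picture shows the ring round the groove below the head.
- **Other things:** all the listed items in the scene camera's view appeared to be where they started.

**What disagreed:** the wrist-camera estimates of the clip's axis along the pliers' x differed by 2–3 mm. They read 28 to 31 mm in front of the tool point, against about 30 mm for the stub. That is within the roughly 3.5 mm of clearance.

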